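# Scrape the slugs and chips off the drill stand's plate into the chip tray

## Task

With the scraper block, clear the six steel slugs and chips from the drill stand's base plate into the red tray at its front: reach in under the drill and set the blade down flat behind the rearmost pieces, press it onto the plate, firmly enough to bear on it but only lightly, and draw it forward, still pressed down, until everything has gone over the front edge. Then stand the scraper flat on the bench again beside the stand. Do not touch the drill or its column, do not handle the pieces with the fingers, and leave the chuck key and the other things where they are.

Things in the scene. Friction and masses are not known exactly. Their poses are not given: they have to be found in the camera images.
- stand: Drill stand's fixed, rigid aluminium base plate, a flat level slab 235 x 170 mm (x, y), top 25 mm over the bench; dark slots are only marked. Origin: on the bench, straight below the drill's spindle. x points from the open front edge (x = -90 mm) to the rear edge (+145 mm), z up. Column socket: 68 mm dia, 45 mm high, on the plate at x = +115, y = 0.
- drill: Column, carriage and clamped green hand drill, fixed; origin and axes as the stand's. Heights over the bench: hole saw (27 mm dia) on the axis x = y = 0 from 280 mm, chuck (42 mm) from 328, collar (66 mm) and carriage arm to the column from 370, drill body (76 mm) to 584, its pistol grip to +y at 538-574. Column 38 mm dia at x = +115, to 600. Below 280 mm it is free back to the column.
- tray: Red chip tray, fixed against the plate's front edge (2 mm gap). Outside 120 x 190 mm (x, y), walls and floor 4 mm. Origin: centre of its underside on the bench, 152 mm in front of the stand's origin; axes as the stand's. The lip on the plate's side is 20 mm high, the other walls 42 mm (front rim 44 mm).
- scraper: Scraper block, loose, about 0.18 kg: yellow blade block 130 mm long (its y), 26 mm deep (x), 14 mm high, flat underneath, dark strip at its foot; on its middle a black upright grip 24 mm (y) x 30 mm (x), from 14 to 62 mm over the underside. Front and back alike. Origin: centre of the underside, z up. On the bench, right (-y) of the stand; grip it across the 24 mm
- chip0: Waste to be cleared: loose dark steel slug, disc 22 mm dia, 8 mm thick. Origin: centre of its underside, z along its thickness. Starts lying flat on the plate below the drill.
- chip1: Waste to be cleared: loose dark steel tab, 20 x 11 mm (x, y), 8 mm thick. Origin: centre of its underside, z along its thickness. Starts lying flat on the plate below the drill.
- chip2: Waste to be cleared: loose dark steel slug, disc 19 mm dia, 8 mm thick. Origin: centre of its underside, z along its thickness. Starts lying flat on the plate below the drill.
- chip3: Waste to be cleared: loose dark steel tab, 20 x 11 mm (x, y), 8 mm thick. Origin: centre of its underside, z along its thickness. Starts lying flat on the plate below the drill.
- chip4: Waste to be cleared: loose dark steel slug, disc 22 mm dia, 8 mm thick. Origin: centre of its underside, z along its thickness. Starts lying flat on the plate below the drill.
- chip5: Waste to be cleared: loose dark steel slug, disc 19 mm dia, 8 mm thick. Origin: centre of its underside, z along its thickness. Starts lying flat on the plate below the drill.
- chuck_key: Bystander: chuck key, dark steel, 55 mm long, with a 50 mm cross pin, 16 mm high, lying near the rear of the plate. It stays.
- spanner: Bystander: open spanner 190 mm long, lying on the bench left of the stand.
- bar: Bystander: flat steel bar 60 x 150 x 8 mm with two drilled holes, lying on the bench at the right rear.
- oil_can: Bystander: oil bottle 60 mm dia, 150 mm high with a red cap, standing on the bench at the left rear.
- fitting: Bystander: brass pipe fitting 28 mm dia, 32 mm high, standing on the bench close beside the plate's long left (+y) side.

How it is judged:
By the outcome, as a careful person would: the job done as asked, in the order asked, and still so for the second after the job is handed in, with the robot touching nothing.
It also fails if it takes over 61 s, if anything falls off the work surface, if the arm or the gripper's body presses on something with over 40 N, if the wrist force passes 120 N, or if a joint passes its speed limit or range.

## Robot

A 6-joint arm with a two-finger parallel gripper is mounted at the origin on the work surface. World frame = base frame: x ahead of the robot, y to its left, z up, the work surface at z = 0. Lengths are in m, angles in rad, forces in N, time in s.
With the tool pointing down it reaches from about 0.35 to 0.85 m from the base axis. Payload 8.1 kg.
Tool frame: the origin (TCP) lies midway between the tips of the shut fingers; the grasp point (between the pads) lies 19 mm behind it; z points along the fingers, y is the line along which they close (so a half turn about z gives the same grasp; the last joint's range is limited). The gripper opens to 93 mm and grips with 3 to 60 N. Pads are 15 mm wide; open, the fingers measure 128 mm over their backs; the gripper's body (75 mm by 188 mm) begins 65 mm behind the grasp point.
Start: joints at [-1.276, 0.13, 1.488, -0, 1.523, -0.085], TCP at [0.222, -0.557, 0.219] pointing down, gripper open.
Joint ranges: [-2.96, 2.96], [-0.89, 2.26], [0.02, 2.5], [-1.34, 4.48], [0, 2.73], [-2.66, 2.66]. Speed limits (rad/s): [2.39, 2.39, 2.79, 3.14, 3.14, 3.14].

## Interface

Orientations are given as [roll, pitch, yaw] about the fixed x, y, z axes, in that order (R = Rz(yaw) Ry(pitch) Rx(roll)).
In Python, from station import env gives the robot as it stands.
- The arm moves only by the tool move_arm, never from a script. Its argument "rows" is a list of rows, each an object with "travel": the shift along the tool's x, y, z as a fraction of full scale, a list of three; "dr": the turn, a rotation vector about the tool's x, y, z as a fraction of full scale, a list of three. A call has exactly 8 rows; each row shifts and turns the commanded pose from where the row before left it, along the tool's axes as they then stand; what a row does not reach is not made up. Full scale, the value 1, is 2.5 cm for a shift and 6 degrees for a turn. A row lasts 1/10 s, in which the tool goes at most 50 mm and 8.59 degrees, less where a joint would pass 70% of its speed; a pose out of reach is approached as far as the arm can. A call with a number of a shift or a turn outside -1 to 1 is refused whole. A call with a gripper value outside its range is refused whole. "jaw" is the finger opening in mm, from 0 to 93, set as the call begins (left out, the last holds). The fingers move at their own pace and stop on an object; the grip force is fixed at half the most. Time passes only in rows, so rows that do not move let the fingers close, or fill a call up. It gives the time, the measured TCP pose, the force, the opening and the grip force at its end, in the units of the state.
- env.read_state(): the state, without advancing time (a new reading comes with each control period).
- env.grab_frame(name): name is "side" or "top"; returns the picture (480x640x3 uint8, red, green, blue); there is no depth.
- env.camera_info(name): a dict with "fov_y" (degrees; the focal length in pixels is half the picture's height over the tangent of half this angle, whatever the lens; pixels are square), "cx", "cy" (the principal point, pixels), "k1" (the pictures are not rectified: a ray, as slopes to the right and down, at radius r is drawn at 1 + k1 r^2 times it, then the intrinsics apply), "eye" and "rotation" of the camera in the world. Camera axes: x right, y down, z forward; pixel columns grow to the right and rows downward; lengths in m; the calibration is good to about 2 mm. A picture is of the moment at which its call begins. camera_info takes no time and is no camera call.
- env.hand_in(): hands the job in; it is judged then, once.
The state is a dict: "t": time; "joint_positions": joint angles; "qvel": joint speeds; "tau": joint torques, N m; "ee_pos": TCP position; "eef_rot": TCP orientation; "contact_force": force on the tool from outside, world axes, zero at the start; "wrist_torque": the same for the moment, N m; "gripper_width": finger opening in m; "finger_force": force on a finger pad.
Only numpy, scipy, OpenCV 4.12 (cv2) and the standard library are available. Lean on these libraries where they do the work, as an engineer would, in place of code of your own. Each camera call takes 0.05 s, during which the arm holds its last target. There are 200 camera calls.

## Working session

There is one attempt and no reset: what is moved stays moved. The work goes in short steps, Python scripts to look and compute and a tool call to move; the robot and the scene stay as the last step left them, time stands still between calls to the robot, and variables do not carry over. Pictures are saved under pics/ and viewed, at most 10 in all, crops included, and the job is handed in when it is done.

Besides the shell and the picture viewer there is one more tool, called after "Call:" as name(argument=value, ...), one argument or row to a line, values as JSON. move_arm: Moves the arm, as the interface text tells. Shift numbers are shares of 2.5 cm and turn numbers shares of 6 degrees, none past 1 either way. Its arguments: {"type":"object","properties":{"rows":{"type":"array"},"jaw":{"type":"number"}},"required":["rows"]}

```bash
mkdir -p pics; cat > h.py <<'E'
import numpy as np, cv2
from station import env
def grab(n,f=None):
    im=cv2.cvtColor(np.asarray(env.grab_frame(n)),cv2.COLOR_RGB2BGR)
    if f: cv2.imwrite('pics/'+f,im)
    return im
def K(n):
    c=env.camera_info(n); f=240/np.tan(np.radians(c['fov_y'])/2)
    return c,f
def ray(n,u,v):
    c,f=K(n); d=np.array([(u-c['cx'])/f,(v-c['cy'])/f]); s=d.copy()
    for _ in range(30): s=d/(1+c['k1']*(s@s))
    return np.array(c['eye'],float),np.array(c['rotation'],float).reshape(3,3)@np.array([s[0],s[1],1])
def plane(n,u,v,z):
    e,d=ray(n,u,v); return e+d*(z-e[2])/d[2]
def tri(a,b):
    e1,d1=ray(*a); e2,d2=ray(*b)
    t=np.linalg.lstsq(np.c_[d1,-d2],e2-e1,rcond=None)[0]
    p,q=e1+d1*t[0],e2+d2*t[1]; return (p+q)/2,np.linalg.norm(p-q)
def proj(n,P):
    c,f=K(n); p=np.array(c['rotation'],float).reshape(3,3).T@(np.array(P)-c['eye']); s=p[:2]/p[2]
    s=s*(1+c['k1']*(s@s)); return s[0]*f+c['cx'],s[1]*f+c['cy']
E
python3 - <<'E'
from h import *
for n in('side','top'): grab(n,n+'0.png'); print(n,env.camera_info(n))
print(env.read_state())
E
```

```text
side {'fov_y': 42.65209613622984, 'cx': 332.64408799112965, 'cy': 244.05275170899168, 'k1': -0.1934330732713456, 'eye': array([ 0.52449995, -1.22357502,  0.87186022]), 'rotation': array([-2.16647541, -0.02574437, -0.07875628])}
top {'fov_y': 51.859357809026704, 'cx': 319.36112475857504, 'cy': 243.96442804647256, 'k1': -0.08870570382632074, 'eye': array([ 0.48430255, -0.00477346,  0.90263014]), 'rotation': array([-2.99712906, -0.00493071, -1.57340034])}
{'t': 0.1, 'joint_positions': array([-1.27639996e+00,  1.31081639e-01,  1.48916309e+00,  7.05079743e-06,
        1.52299192e+00, -8.54206193e-02]), 'qvel': array([-0.00013166, -0.00236779, -0.00300907,  0.00014405,  0.00075356,
       -0.00169148]), 'tau': array([ 5.95200909e-04, -5.61342931e+01, -4.93096161e+01,  7.69771636e-02,
        2.91563157e-02, -4.62499781e-05]), 'ee_pos': array([ 0.22231429, -0.55674752,  0.21769874]), 'eef_rot': array([-3.13995526e+00, -1.47276214e-04,  3.79816526e-01]), 'contact_force': array([-0.16932779, -0.00214685, -0.72833881]), 'wrist_torque': array([ 0.00394078, -0.0210898 ,  0.01472124]), 'finger_force': 0.0, 'gripper_width': 0.09305730981784323}
```

View pics/side0.png

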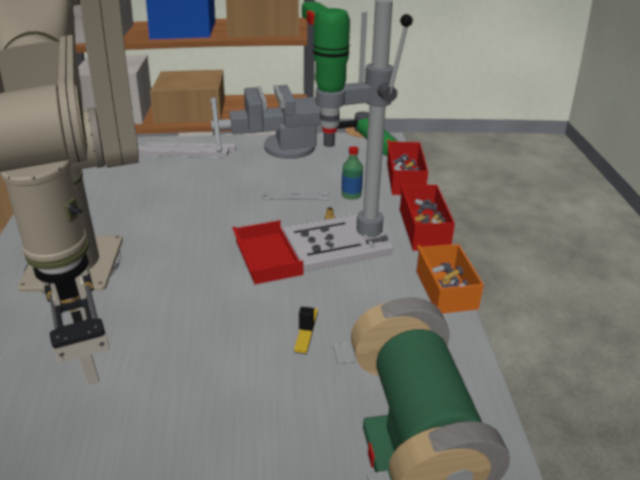

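View pics/top0.png

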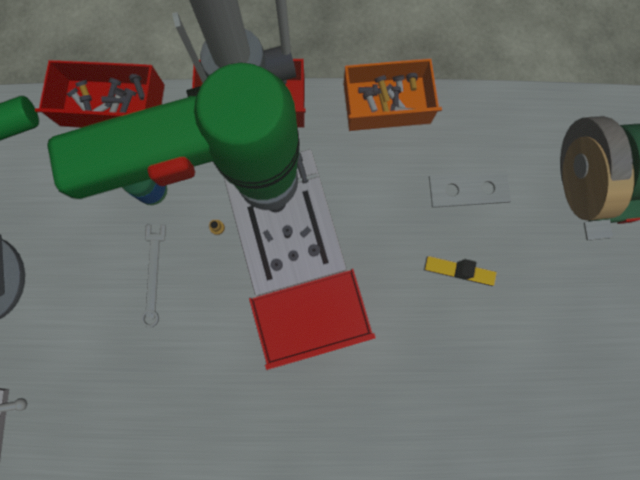

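The side picture shows the scraper at about (305,330), the tray at (268,250) and the plate at (340,240). The top picture shows the scraper at (460,270), the tray at (312,320) and six chips between (262,225) and (322,268). Next I'll measure these.

```bash
sed -i "s/np.array(c\['rotation'\],float).reshape(3,3)/Rm(c)/; s/^def K/from scipy.spatial.transform import Rotation as Ro\ndef Rm(c): return Ro.from_euler('xyz',c['rotation']).as_matrix()\ndef K/" h.py
python3 - <<'E'
from h import *
np.set_printoptions(precision=4,suppress=True)
T=cv2.imread('pics/top0.png');S=cv2.imread('pics/side0.png')
def big(m,roi):
    z=np.zeros_like(m); x0,y0,x1,y1=roi; z[y0:y1,x0:x1]=m[y0:y1,x0:x1]
    c=cv2.findContours(z,0,2)[0]; return sorted(c,key=cv2.contourArea)[::-1]
def rng(im,a,b): return cv2.inRange(cv2.cvtColor(im,cv2.COLOR_BGR2HSV),a,b)
Y=((20,120,80),(35,255,255)); B=((0,0,0),(180,255,60))
for n,im,roi in(('top',T,(400,240,520,300)),('side',S,(280,295,335,365))):
    y=big(rng(im,*Y),roi); k=big(rng(im,*B),roi)
    pts=np.vstack([c for c in y if cv2.contourArea(c)>15])
    print(n,'yellow',cv2.boxPoints(cv2.minAreaRect(pts)).tolist(),'black',[ (cv2.boxPoints(cv2.minAreaRect(c)).tolist(),cv2.contourArea(c)) for c in k[:2]])
    if n=='top':
        for p in cv2.boxPoints(cv2.minAreaRect(pts)): print(plane('top',*p,.014))
        print('grip top c',plane('top',*cv2.minAreaRect(k[0])[0],.06))
# tray
R=cv2.inRange(cv2.cvtColor(T,cv2.COLOR_BGR2HSV),(0,150,60),(8,255,255))|cv2.inRange(cv2.cvtColor(T,cv2.COLOR_BGR2HSV),(172,150,60),(180,255,255))
c=big(R,(240,260,390,380))[0]; ap=cv2.approxPolyDP(c,6,True)[:,0]; print('tray',ap.tolist(),[plane('top',*p,.042)[:2] for p in ap],[plane('top',*p,.02)[:2] for p in ap])
# chips
g=cv2.cvtColor(T,cv2.COLOR_BGR2GRAY)
for c in big((g<95).astype('uint8')*255,(240,185,335,285))[:10]:
    if cv2.contourArea(c)>15:
        r=cv2.minAreaRect(c); print('dark',r,plane('top',*r[0],.033)[:2])
cv2.imwrite('pics/c0.png',np.hstack([cv2.resize(T[150:300,220:350],None,fx=3,fy=3,interpolation=2)[:450],cv2.resize(S[210:360,270:400],None,fx=3,fy=3,interpolation=2)]))
E
```

```text
top yellow [[424.28887939453125, 269.3706359863281], [427.41204833984375, 255.91708374023438], [496.12005615234375, 271.8671569824219], [492.99688720703125, 285.3207092285156]] black [([[454.30767822265625, 276.4615478515625], [458.0, 258.0], [475.30767822265625, 261.4615478515625], [471.6153564453125, 279.923095703125]], 275.5)]
[ 0.5666 -0.1999  0.014 ]
[ 0.5912 -0.2064  0.014 ]
[ 0.5614 -0.3327  0.014 ]
[ 0.5368 -0.3256  0.014 ]
grip top c [ 0.5627 -0.2606  0.06  ]
side yellow [[293.5094299316406, 350.7169189453125], [306.2264099121094, 306.20751953125], [317.9811096191406, 309.5660400390625], [305.2641296386719, 354.075439453125]] black [([[299.0, 307.0], [313.0, 307.0], [313.0, 329.0], [299.0, 329.0]], 264.5)]
tray [[352, 270], [250, 299], [267, 368], [374, 337]] [array([ 0.5633, -0.0663]), array([0.5131, 0.1114]), array([0.3953, 0.0808]), array([ 0.4473, -0.1031])] [array([ 0.5654, -0.0679]), array([0.5138, 0.1144]), array([0.3931, 0.0829]), array([ 0.4464, -0.1056])]
dark ((268.5, 232.0), (94.0, 57.0), 90.0) [0.6326 0.0815]
dark ((309.95697021484375, 228.25160217285156), (75.68196105957031, 16.42536735534668), 73.83549499511719) [0.6392 0.0074]
dark ((316.0, 279.0), (10.0, 36.0), 90.0) [ 0.5484 -0.0033]
dark ((276.1000671386719, 264.2000427246094), (11.180339813232422, 10.733126640319824), 63.43495178222656) [0.5747 0.0673]
dark ((287.3500061035156, 231.05003356933594), (12.332881927490234, 9.486831665039062), 71.56504821777344) [0.6342 0.0478]
dark ((292.5, 255.5), (9.0, 9.0), 90.0) [0.5902 0.0383]
dark ((305.25, 231.75), (5.656853675842285, 10.60660171508789), 45.0) [0.6329 0.0158]
dark ((267.6000061035156, 235.2000274658203), (10.733125686645508, 5.366562843322754), 63.43495178222656) [0.6268 0.083 ]
```

View pics/c0.png

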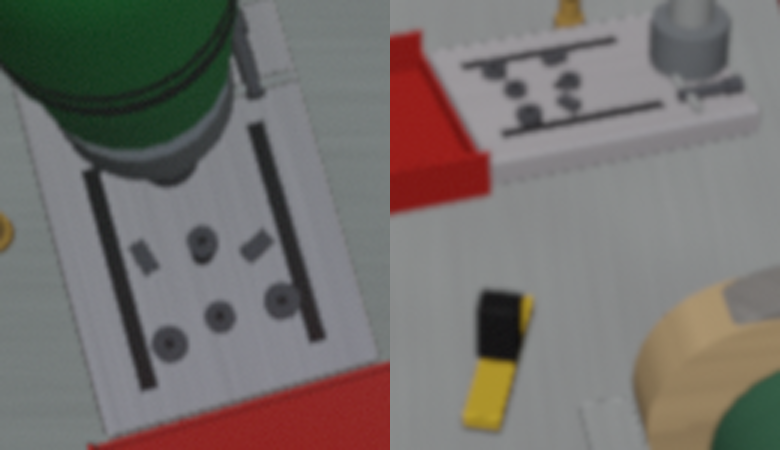

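The crop shows all six chips in the front half of the plate. In the side view the chuck key lies at the rear right of the plate, around pixel (375,240). I'll convert everything to the stand frame next.

```bash
cat >> h.py <<'E'
YAW=np.radians(15.8); O=np.array([.626,.047])
def st(p): p=np.asarray(p)[:2]-O; c,s=np.cos(YAW),np.sin(YAW); return np.array([c*p[0]+s*p[1],-s*p[0]+c*p[1]])*1000
def wo(x,y): c,s=np.cos(YAW),np.sin(YAW); return O+np.array([c*x-s*y,s*x+c*y])/1000
E
python3 - <<'E'
from h import *
np.set_printoptions(precision=4,suppress=True)
t=lambda u,v:(u/3+220-0.33,v/3+150-.33); s=lambda u,v:((u-390)/3+270-.33,v/3+210-.33)
for a,b in(((90,172),(150,388)),((256,125),(317,340))):
    P,Q=[plane('top',*t(*q),.025) for q in(a,b)]; print('slot yaw',np.degrees(np.arctan2(*(P-Q)[[1,0]])),st(P),st(Q))
ch=[((145,257),(568,80) ),((202,242),None),((256,246),None),((170,344),None),((220,316),None),((282,300),None)]
for c,_ in ch: print('chip top',st(plane('top',*t(*c),.033)))
for c in((495,70),(515,88),(530,113),(552,55),(568,80),(570,103)): print('chip side',st(plane('side',*s(*c),.031)))
for c in((680,95),(692,108),(675,78),(743,85),(735,78)): print('key side',st(plane('side',*s(*c),.033)))
for c in((430,58),(497,185),(757,125)): print('plate corner side FL?,FR,RR',st(plane('side',*s(*c),.025)))
print('plate corners top',st(plane('top',*t(107,435),.025)),st(plane('top',*t(378,362),.025)),st(plane('top',*t(15,100),.025)))
# grip top: top-view rear edge corners vs side
print('sawbottom proj crop', (np.array(proj('top',[*wo(0,0),.28]))-[220,150])*3)
yaw=np.radians(-13.4)
C=np.array([.564,-.2662])
for z in(.0,.062):
  for n in('top','side'): print(n,z,np.array(proj(n,[*C,z])))
# triangulate grip top centre: side top face centre, top-view
print(tri(('top',465.5,268.5),('side',306,308)))
for dx,dy in((15,12),(15,-12),(-15,-12),(-15,12)):
  p=C+np.array([np.cos(yaw)*dx-np.sin(yaw)*dy,np.sin(yaw)*dx+np.cos(yaw)*dy])/1000
  print(proj('top',[*p,.062]),proj('side',[*p,.062]))
E
```

```text
slot yaw 16.17577507281956 [71.2257 52.7884] [-65.2206  51.8935]
slot yaw 15.527689819736931 [ 71.7324 -51.9517] [-64.8534 -51.3025]
chip top [10.1313 33.799 ]
chip top [ 9.5513 -1.2549]
chip top [ -1.6001 -31.5503]
chip top [-44.1418  33.1471]
chip top [-36.1893   0.3015]
chip top [-37.0566 -37.5793]
chip side [-41.9842  29.3324]
chip side [-34.7951  -1.4832]
chip side [-34.9337 -39.6431]
chip side [11.0045 36.4368]
chip side [10.7293 -3.8025]
chip side [  0.6493 -36.1976]
key side [ 89.2658 -56.0491]
key side [ 91.1751 -76.5506]
key side [ 95.1895 -31.3696]
key side [144.8807 -58.6214]
key side [142.9007 -46.904 ]
plate corner side FL?,FR,RR [-85.6811  72.8577]
plate corner side FL?,FR,RR [ -87.985  -115.8148]
plate corner side FL?,FR,RR [ 136.9025 -104.9081]
plate corners top [-85.1166  83.6829] [-87.4536 -82.5584] [127.5782  85.6763]
sawbottom proj crop [169.7421 164.5258]
top 0.0 [458.2074 271.3197]
side 0.0 [304.7549 331.7021]
top 0.062 [468.3146 268.1044]
side 0.062 [304.7103 309.0693]
(array([ 0.5652, -0.2616,  0.0607]), np.float64(0.0033656850133636576))
(np.float64(463.22271370700855), np.float64(258.1208726360875)) (np.float64(313.03099049517306), np.float64(306.22978672994805))
(np.float64(476.6079700639), np.float64(261.264546279861)) (np.float64(310.8891853393011), np.float64(313.7515977143566))
(np.float64(473.4139821322141), np.float64(278.12861224608844)) (np.float64(296.2898361773525), np.float64(311.93833033794624))
(np.float64(459.95918687757046), np.float64(274.9822068340964)) (np.float64(298.64482682842566), np.float64(304.4678032068607))
```

Call:
move_arm(
  rows=[
    {"travel": [0, 0, 0], "dr": [0, 0, 0.978]},
    {"travel": [0, 0, 0], "dr": [0, 0, 0.978]},
    {"travel": [0, 0, 0], "dr": [0, 0, 0.978]},
    {"travel": [0, 0, 0], "dr": [0, 0, 0.978]},
    {"travel": [0, 0, 0], "dr": [0, 0, 0.978]},
    {"travel": [0, 0, 0], "dr": [0, 0, 0.978]},
    {"travel": [0, -1, 0], "dr": [0, 1, 0]},
    {"travel": [0, -1, 0], "dr": [0, 1, 0]},
  ],
  jaw=70,
)

```text
t: 0.9
ee_pos: [0.235, -0.5081, 0.2172]
eef_rot: [-3.14, -0.212, -0.235]
contact_force: [-0.6, 0.6, 0.2]
gripper_width: 0.0699
finger_force: 0.0
```

Call:
move_arm(
  rows=[
    {"travel": [0, -1, 0], "dr": [0, 1, 0]},
    {"travel": [0, -1, 0], "dr": [0, 1, 0]},
    {"travel": [0, -1, 0], "dr": [0, 1, 0]},
    {"travel": [0, -1, 0], "dr": [0, 1, 0]},
    {"travel": [0, -1, 0], "dr": [0, 1, 0]},
    {"travel": [0, -1, 0], "dr": [0, 0.5, 0]},
    {"travel": [0, 0, 0], "dr": [0, 0, 0]},
    {"travel": [0, 0, 0], "dr": [0, 0, 0]},
  ],
)

```text
t: 1.7
ee_pos: [0.2685, -0.3631, 0.2186]
eef_rot: [3.14, -0.785, -0.235]
contact_force: [-0.5, -0.2, -0.2]
gripper_width: 0.0701
finger_force: 0.0
```

```bash
cat >> h.py <<'E'
def go(P,yaw,tilt=45):
    "units of tool travel and turn needed to bring the TCP from the measured pose to P, yaw, tilt"
    s=env.read_state(); R=Ro.from_euler('xyz',s['eef_rot']); 
    T=Ro.from_euler('z',yaw,degrees=True)*Ro.from_euler('x',180,degrees=True)*Ro.from_euler('y',tilt,degrees=True)
    d=np.asarray(P)-s['ee_pos']
    np.set_printoptions(precision=3,suppress=True)
    print('t',s['t'],'pos',s['ee_pos'],'F',s['contact_force'],'w',s['gripper_width'],'ff',s['finger_force'],'q',s['joint_positions'])
    print('d',d,'travel units (target axes)',T.inv().apply(d)/.025,'turn units',np.degrees((R.inv()*T).as_rotvec())/6)
E
python3 -c "
from h import *
go((.577,-.269,.13),-13.4)"
```

```text
t 1.7 pos [ 0.269 -0.363  0.219] F [-0.487 -0.244 -0.176] w 0.07013183866493493 ff 0.0 q [-1.711 -0.748  2.394  0.787  1.449  0.014]
d [ 0.308  0.094 -0.089] travel units (target axes) [ 5.366 -6.522 10.375] turn units [ 0.023  0.008 -0.006]
```

Call:
move_arm(
  rows=[
    {"travel": [0.6, -0.65, 0.85], "dr": [0, 0, 0]},
    {"travel": [0.6, -0.65, 0.85], "dr": [0, 0, 0]},
    {"travel": [0.6, -0.65, 0.85], "dr": [0, 0, 0]},
    {"travel": [0.6, -0.65, 0.85], "dr": [0, 0, 0]},
    {"travel": [0.6, -0.65, 0.85], "dr": [0, 0, 0]},
    {"travel": [0.6, -0.65, 0.85], "dr": [0, 0, 0]},
    {"travel": [0.6, -0.65, 0.85], "dr": [0, 0, 0]},
    {"travel": [0.6, -0.65, 0.85], "dr": [0, 0, 0]},
  ],
)

```text
t: 2.5
ee_pos: [0.5012, -0.284, 0.1845]
eef_rot: [3.139, -0.786, -0.232]
contact_force: [-0.4, 0.2, 0.3]
gripper_width: 0.0702
finger_force: 0.0
```

Call:
move_arm(
  rows=[
    {"travel": [0.1, -0.3, 0.85], "dr": [0, 0, 0]},
    {"travel": [0.1, -0.3, 0.85], "dr": [0, 0, 0]},
    {"travel": [0.1, -0.3, 0.85], "dr": [0, 0, 0]},
    {"travel": [0.2, -0.4, 0.85], "dr": [0, 0, 0]},
    {"travel": [0, 0, 0], "dr": [0, 0, 0]},
    {"travel": [0, 0, 0], "dr": [0, 0, 0]},
    {"travel": [0, 0, 0], "dr": [0, 0, 0]},
    {"travel": [0, 0, 0], "dr": [0, 0, 0]},
  ],
)

```text
t: 3.3
ee_pos: [0.5734, -0.2692, 0.1331]
eef_rot: [3.14, -0.787, -0.234]
contact_force: [0.6, 0.4, -0.4]
gripper_width: 0.0698
finger_force: 0.0
```

```bash
python3 -c "
from h import *
go((.577,-.269,.0275),-13.4)
a=grab('top');b=grab('side')
cv2.imwrite('pics/c1.png',np.hstack([cv2.resize(a[190:340,360:530],None,fx=2.3,fy=2.3),cv2.resize(b[230:380,220:390],None,fx=2.3,fy=2.3)]))"
```

```text
t 3.3 pos [ 0.573 -0.269  0.133] F [ 0.56   0.361 -0.428] w 0.06983957443487085 ff 0.0 q [-0.719 -0.318  2.282  0.674  0.555  0.618]
d [ 0.004  0.    -0.106] travel units (target axes) [-2.89  -0.041  3.084] turn units [ 0.015 -0.012 -0.003]
```

View pics/c1.png

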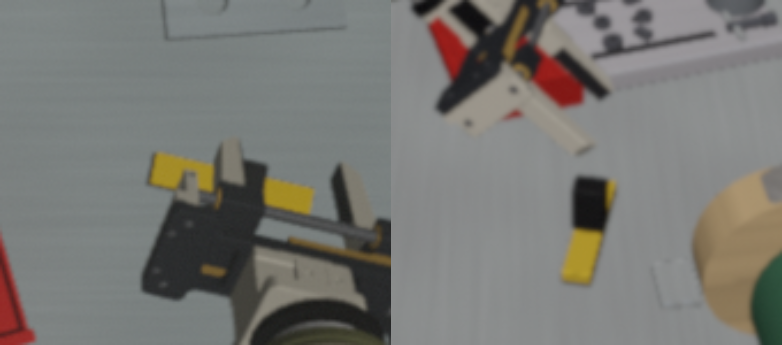

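The open fingers straddle the scraper's grip in the top view (midpoint near (486,270), as projected), so I'll descend and close.

Call:
move_arm(
  rows=[
    {"travel": [-0.5, 0, 0.53], "dr": [0, 0, 0]},
    {"travel": [-0.5, 0, 0.53], "dr": [0, 0, 0]},
    {"travel": [-0.5, 0, 0.53], "dr": [0, 0, 0]},
    {"travel": [-0.5, 0, 0.53], "dr": [0, 0, 0]},
    {"travel": [-0.5, 0, 0.53], "dr": [0, 0, 0]},
    {"travel": [-0.39, 0, 0.43], "dr": [0, 0, 0]},
    {"travel": [0, 0, 0], "dr": [0, 0, 0]},
    {"travel": [0, 0, 0], "dr": [0, 0, 0]},
  ],
)

```text
t: 4.2
ee_pos: [0.5764, -0.2695, 0.0269]
eef_rot: [-3.141, -0.785, -0.236]
contact_force: [0.7, 0.0, 0.3]
gripper_width: 0.0697
finger_force: 0.0
```

```bash
python3 -c "
from h import *
go((.577,-.269,.0275),-13.4)
a=grab('top');b=grab('side')
cv2.imwrite('pics/c2.png',np.hstack([cv2.resize(a[190:340,360:530],None,fx=2.3,fy=2.3),cv2.resize(b[230:380,220:390],None,fx=2.3,fy=2.3)]))"
```

```text
t 4.2 pos [ 0.576 -0.27   0.027] F [0.718 0.028 0.282] w 0.06968712642299184 ff 0.0 q [-0.715 -0.052  2.296  1.109  0.373  0.138]
d [0.001 0.001 0.001] travel units (target axes) [ 0.03  -0.025 -0.005] turn units [ 0.008 -0.    -0.011]
```

View pics/c2.png

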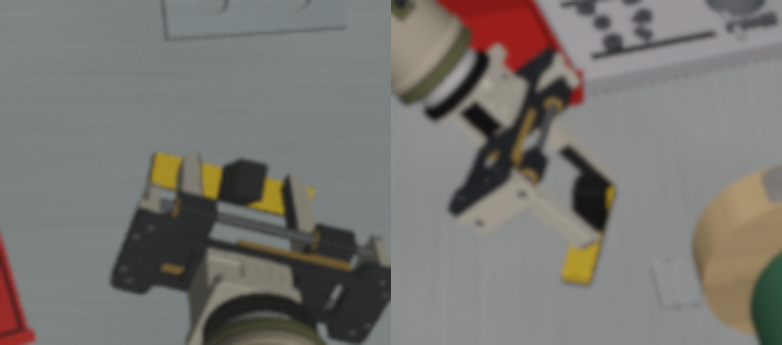

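The fingers straddle the black grip (crop (245,180)), with one finger on each side of it. Closing now.

Call:
move_arm(
  rows=[
    {"travel": [0, 0, 0], "dr": [0, 0, 0]},
    {"travel": [0, 0, 0], "dr": [0, 0, 0]},
    {"travel": [0, 0, 0], "dr": [0, 0, 0]},
    {"travel": [0, 0, 0], "dr": [0, 0, 0]},
    {"travel": [0, 0, 0], "dr": [0, 0, 0]},
    {"travel": [0, 0, 0], "dr": [0, 0, 0]},
    {"travel": [0, 0, 0], "dr": [0, 0, 0]},
    {"travel": [0, 0, 0], "dr": [0, 0, 0]},
  ],
  jaw=0,
)

```text
t: 5.1
ee_pos: [0.5765, -0.2691, 0.0264]
eef_rot: [-3.141, -0.785, -0.235]
contact_force: [-1.1, 0.4, 1.1]
gripper_width: 0.024
finger_force: 30.0
```

Call:
move_arm(
  rows=[
    {"travel": [0.1, 0, -0.1], "dr": [0, 0, 0]},
    {"travel": [0.3, 0, -0.3], "dr": [0, 0, 0]},
    {"travel": [0.6, 0, -0.6], "dr": [0, 0, 0]},
    {"travel": [0.6, 0, -0.6], "dr": [0, 0, 0]},
    {"travel": [0.6, 0, -0.6], "dr": [0, 0, 0]},
    {"travel": [0.4, 0, -0.4], "dr": [0, 0, 0]},
    {"travel": [0, 0, 0], "dr": [0, 0, 0]},
    {"travel": [0, 0, 0], "dr": [0, 0, 0]},
  ],
)

```text
t: 5.9
ee_pos: [0.5763, -0.269, 0.1181]
eef_rot: [3.141, -0.785, -0.234]
contact_force: [-0.6, 0.9, -2.9]
gripper_width: 0.0242
finger_force: 30.0
```

```bash
python3 -c "
from h import *
# front hover of scraper centre at stand x=-130
p=wo(-130+13.4+0,0); print(p); go((*p,.12),15.8)
p=wo(46+13.4,0); print(p); go((*p,.09),15.8)
a=grab('top');b=grab('side')
cv2.imwrite('pics/c3.png',np.hstack([cv2.resize(a[190:340,360:530],None,fx=2.3,fy=2.3),cv2.resize(b[210:360,220:390],None,fx=2.3,fy=2.3)]))"
```

```text
[0.51380538 0.01525212]
t 5.9 pos [ 0.576 -0.269  0.118] F [-0.592  0.885 -2.878] w 0.02416689707550576 ff 29.99976933002472 q [-0.715 -0.279  2.282  0.711  0.524  0.577]
d [-0.063  0.284  0.002] travel units (target axes) [  0.541 -11.623   0.434] turn units [ 3.446  0.001 -3.444]
[0.683 0.063]
t 5.9 pos [ 0.576 -0.269  0.118] F [-0.592  0.885 -2.878] w 0.02416689707550576 ff 29.99976933002472 q [-0.715 -0.279  2.282  0.711  0.524  0.577]
d [ 0.107  0.332 -0.028] travel units (target axes) [  4.671 -11.623   6.26 ] turn units [ 3.446  0.001 -3.444]
```

View pics/c3.png

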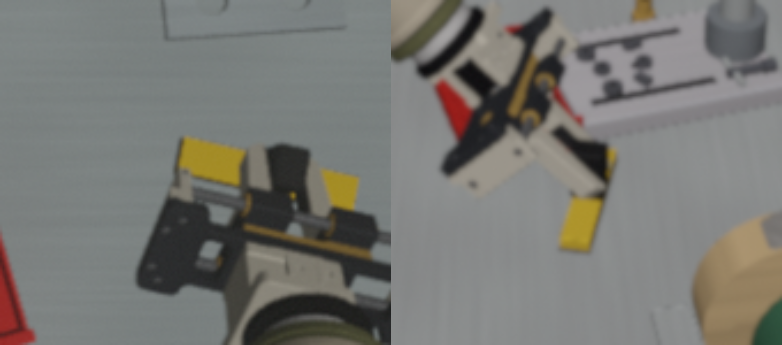

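The scraper is held level, with the yellow blade clear of the bench (side crop (580,222)). Next I'll swing over the tray while turning to the stand's yaw.

Call:
move_arm(
  rows=[
    {"travel": [0, -0.8, 0], "dr": [0.574, 0, -0.574]},
    {"travel": [0, -0.8, 0], "dr": [0.574, 0, -0.574]},
    {"travel": [0, -0.8, 0], "dr": [0.574, 0, -0.574]},
    {"travel": [0, -0.8, 0], "dr": [0.574, 0, -0.574]},
    {"travel": [0, -0.8, 0], "dr": [0.574, 0, -0.574]},
    {"travel": [0, -0.8, 0], "dr": [0.574, 0, -0.574]},
    {"travel": [0, 0, 0], "dr": [0, 0, 0]},
    {"travel": [0, 0, 0], "dr": [0, 0, 0]},
  ],
)

```text
t: 6.8
ee_pos: [0.5789, -0.1509, 0.1172]
eef_rot: [-3.14, -0.784, 0.271]
contact_force: [-0.0, -0.7, -2.3]
gripper_width: 0.0238
finger_force: 30.0
```

```bash
python3 -c "
from h import *
p=wo(-130+13.4,0); go((*p,.12),15.8)"
```

```text
t 6.8 pos [ 0.579 -0.151  0.117] F [-0.019 -0.655 -2.345] w 0.023767817520911966 ff 29.99971568584442 q [-0.736 -0.233  2.247  0.896  0.873  0.051]
d [-0.065  0.166  0.003] travel units (target axes) [-0.413 -7.103 -0.569] turn units [ 0.014  0.01  -0.03 ]
```

Call:
move_arm(
  rows=[
    {"travel": [-0.06, -0.9, -0.08], "dr": [0, 0, 0]},
    {"travel": [-0.06, -0.9, -0.08], "dr": [0, 0, 0]},
    {"travel": [-0.06, -0.9, -0.08], "dr": [0, 0, 0]},
    {"travel": [-0.06, -0.9, -0.08], "dr": [0, 0, 0]},
    {"travel": [-0.06, -0.9, -0.08], "dr": [0, 0, 0]},
    {"travel": [-0.06, -0.9, -0.08], "dr": [0, 0, 0]},
    {"travel": [-0.06, -0.9, -0.08], "dr": [0, 0, 0]},
    {"travel": [0, -0.8, 0], "dr": [0, 0, 0]},
  ],
)

```text
t: 7.6
ee_pos: [0.5397, 0.0081, 0.1286]
eef_rot: [-3.128, -0.766, 0.273]
contact_force: [0.1, -0.4, -2.4]
gripper_width: 0.0235
finger_force: 30.0
```

Call:
move_arm(
  rows=[
    {"travel": [0.5, 0, 0.6], "dr": [0, 0, 0]},
    {"travel": [0.5, 0, 0.6], "dr": [0, 0, 0]},
    {"travel": [0.5, 0, 0.6], "dr": [0, 0, 0]},
    {"travel": [0.5, 0, 0.6], "dr": [0, 0, 0]},
    {"travel": [0.5, 0, 0.6], "dr": [0, 0, 0]},
    {"travel": [0.5, 0, 0.6], "dr": [0, 0, 0]},
    {"travel": [0, 0, 0], "dr": [0, 0, 0]},
    {"travel": [0, 0, 0], "dr": [0, 0, 0]},
  ],
)

```text
t: 8.4
ee_pos: [0.6505, 0.0411, 0.114]
eef_rot: [-3.126, -0.764, 0.274]
contact_force: [0.0, 0.7, -2.4]
gripper_width: 0.0239
finger_force: 30.0
```

```bash
python3 -c "
from h import *
p=wo(46+13.4,0); go((*p,.059),15.8)
print(st(env.read_state()['ee_pos']))
a=grab('top');b=grab('side')
cv2.imwrite('pics/c4.png',np.hstack([cv2.resize(a[150:300,200:370],None,fx=2.3,fy=2.3),cv2.resize(b[130:280,240:410],None,fx=2.3,fy=2.3)]))"
```

```text
t 8.4 pos [0.651 0.041 0.114] F [ 0.035  0.674 -2.437] w 0.02391132318661863 ff 29.99976396560669 q [-0.215 -0.203  2.217  0.71   0.546  0.568]
d [ 0.033  0.022 -0.055] travel units (target axes) [-0.496 -0.495  2.613] turn units [-0.135  0.208 -0.013]
[ 21.973 -12.373]
```

View pics/c4.png

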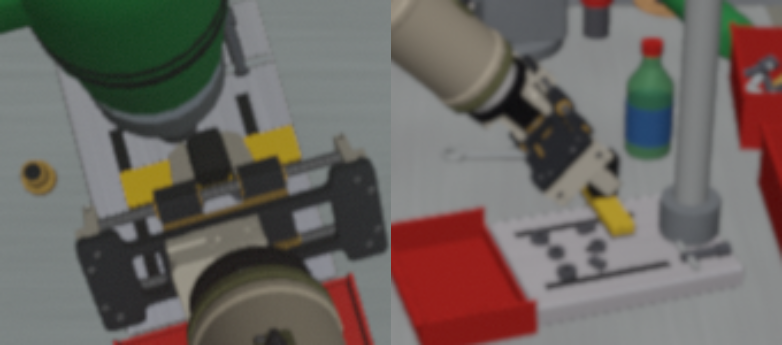

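The scraper is level under the drill, clear of the column. One row was clipped, leaving a small error in angle and sideways position. I'll correct that, move in behind the chips and lower.

Call:
move_arm(
  rows=[
    {"travel": [0, 0, 0], "dr": [-0.07, 0.1, 0]},
    {"travel": [0, 0, 0], "dr": [-0.07, 0.1, 0]},
    {"travel": [0.35, -0.16, 0.35], "dr": [0, 0, 0]},
    {"travel": [0.35, -0.16, 0.35], "dr": [0, 0, 0]},
    {"travel": [0.35, -0.16, 0.35], "dr": [0, 0, 0]},
    {"travel": [-0.5, 0, 0.5], "dr": [0, 0, 0]},
    {"travel": [-0.5, 0, 0.5], "dr": [0, 0, 0]},
    {"travel": [-0.3, 0, 0.3], "dr": [0, 0, 0]},
  ],
)

```text
t: 9.3
ee_pos: [0.6823, 0.0626, 0.0672]
eef_rot: [-3.142, -0.785, 0.275]
contact_force: [0.1, 0.2, -1.5]
gripper_width: 0.0243
finger_force: 30.0
```

Call:
move_arm(
  rows=[
    {"travel": [0, 0, 0], "dr": [0, 0, 0]},
    {"travel": [-0.1, 0, 0.1], "dr": [0, 0, 0]},
    {"travel": [-0.1, 0, 0.1], "dr": [0, 0, 0]},
    {"travel": [0, 0, 0], "dr": [0, 0, 0]},
    {"travel": [0, 0, 0], "dr": [0, 0, 0]},
    {"travel": [0, 0, 0], "dr": [0, 0, 0]},
    {"travel": [0, 0, 0], "dr": [0, 0, 0]},
    {"travel": [0, 0, 0], "dr": [0, 0, 0]},
  ],
)

```text
t: 10.1
ee_pos: [0.6834, 0.0626, 0.062]
eef_rot: [3.141, -0.786, 0.276]
contact_force: [-1.0, 0.3, -1.9]
gripper_width: 0.0239
finger_force: 30.0
```

```bash
python3 -c "
from h import *
p=wo(46+13.4,0); go((*p,.0515),15.8)
print(st(env.read_state()['ee_pos']))
a=grab('top');b=grab('side')
cv2.imwrite('pics/c5.png',np.hstack([cv2.resize(a[150:300,220:350],None,fx=3,fy=3),cv2.resize(b[180:290,285:415],None,fx=3,fy=450/110)]))"
```

```text
t 10.1 pos [0.683 0.063 0.062] F [-1.021  0.332 -1.936] w 0.02390216775297468 ff 29.99973624944687 q [-0.143 -0.007  2.166  0.898  0.376  0.404]
d [-0.     0.001 -0.01 ] travel units (target axes) [-0.299 -0.025  0.293] turn units [ 0.007 -0.004 -0.002]
[59.515 -0.616]
```

View pics/c5.png

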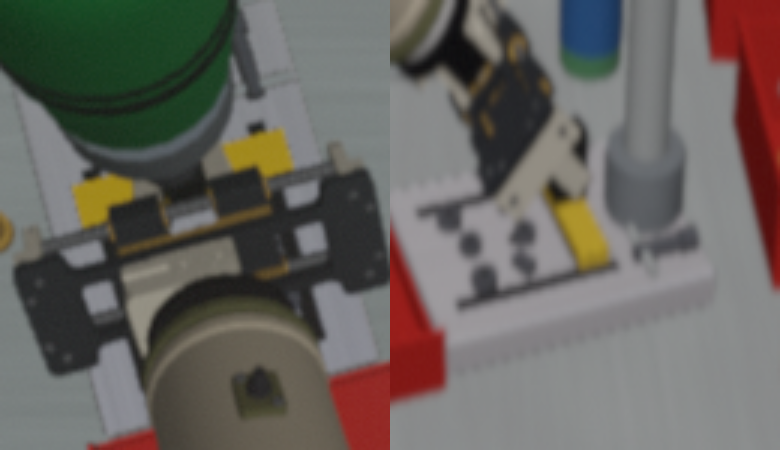

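The blade sits behind the rear chips (side crop (580,235)), with a gap to the chips and to the chuck key. I'll lower in small steps and watch the force.

Call:
move_arm(
  rows=[
    {"travel": [-0.08, 0, 0.08], "dr": [0, 0, 0]},
    {"travel": [-0.08, 0, 0.08], "dr": [0, 0, 0]},
    {"travel": [-0.05, 0, 0.05], "dr": [0, 0, 0]},
    {"travel": [-0.03, 0, 0.03], "dr": [0, 0, 0]},
    {"travel": [-0.02, 0, 0.02], "dr": [0, 0, 0]},
    {"travel": [0, 0, 0], "dr": [0, 0, 0]},
    {"travel": [0, 0, 0], "dr": [0, 0, 0]},
    {"travel": [0, 0, 0], "dr": [0, 0, 0]},
  ],
)

```text
t: 11.0
ee_pos: [0.6834, 0.0626, 0.0527]
eef_rot: [3.141, -0.786, 0.275]
contact_force: [0.1, 0.3, -1.7]
gripper_width: 0.0236
finger_force: 30.0
```

Call:
move_arm(
  rows=[
    {"travel": [-0.02, 0, 0.02], "dr": [0, 0, 0]},
    {"travel": [-0.02, 0, 0.02], "dr": [0, 0, 0]},
    {"travel": [0, 0, 0], "dr": [0, 0, 0]},
    {"travel": [0, 0, 0], "dr": [0, 0, 0]},
    {"travel": [0, 0, 0], "dr": [0, 0, 0]},
    {"travel": [0, 0, 0], "dr": [0, 0, 0]},
    {"travel": [0, 0, 0], "dr": [0, 0, 0]},
    {"travel": [0, 0, 0], "dr": [0, 0, 0]},
  ],
)

```text
t: 11.8
ee_pos: [0.6836, 0.0626, 0.0514]
eef_rot: [3.141, -0.786, 0.276]
contact_force: [1.1, -0.3, -0.6]
gripper_width: 0.0237
finger_force: 30.0
```

Call:
move_arm(
  rows=[
    {"travel": [-0.02, 0, 0.02], "dr": [0, 0, 0]},
    {"travel": [0, 0, 0], "dr": [0, 0, 0]},
    {"travel": [0, 0, 0], "dr": [0, 0, 0]},
    {"travel": [0, 0, 0], "dr": [0, 0, 0]},
    {"travel": [0, 0, 0], "dr": [0, 0, 0]},
    {"travel": [0, 0, 0], "dr": [0, 0, 0]},
    {"travel": [0, 0, 0], "dr": [0, 0, 0]},
    {"travel": [0, 0, 0], "dr": [0, 0, 0]},
  ],
)

```text
t: 12.6
ee_pos: [0.684, 0.0626, 0.0515]
eef_rot: [3.141, -0.787, 0.276]
contact_force: [-3.2, 0.8, 5.8]
gripper_width: 0.0238
finger_force: 30.0
```

Contact is made at about 8 N. I'll draw it forward in gentle steps.

Call:
move_arm(
  rows=[
    {"travel": [-0.06, 0, -0.06], "dr": [0, 0, 0]},
    {"travel": [-0.1, 0, -0.1], "dr": [0, 0, 0]},
    {"travel": [-0.1, 0, -0.1], "dr": [0, 0, 0]},
    {"travel": [-0.1, 0, -0.1], "dr": [0, 0, 0]},
    {"travel": [-0.1, 0, -0.1], "dr": [0, 0, 0]},
    {"travel": [-0.1, 0, -0.1], "dr": [0, 0, 0]},
    {"travel": [-0.1, 0, -0.1], "dr": [0, 0, 0]},
    {"travel": [-0.1, 0, -0.1], "dr": [0, 0, 0]},
  ],
)

```text
t: 13.4
ee_pos: [0.6579, 0.055, 0.0514]
eef_rot: [3.14, -0.787, 0.276]
contact_force: [4.0, 2.1, 5.5]
gripper_width: 0.0236
finger_force: 30.0
```

Call:
move_arm(
  rows=[
    {"travel": [-0.1, 0, -0.1], "dr": [0, 0, 0]},
    {"travel": [-0.1, 0, -0.1], "dr": [0, 0, 0]},
    {"travel": [-0.1, 0, -0.1], "dr": [0, 0, 0]},
    {"travel": [-0.1, 0, -0.1], "dr": [0, 0, 0]},
    {"travel": [-0.1, 0, -0.1], "dr": [0, 0, 0]},
    {"travel": [-0.1, 0, -0.1], "dr": [0, 0, 0]},
    {"travel": [-0.1, 0, -0.1], "dr": [0, 0, 0]},
    {"travel": [-0.1, 0, -0.1], "dr": [0, 0, 0]},
  ],
)

```text
t: 14.2
ee_pos: [0.6307, 0.0473, 0.0514]
eef_rot: [3.14, -0.787, 0.275]
contact_force: [4.9, 1.3, 4.9]
gripper_width: 0.0238
finger_force: 30.0
```

Call:
move_arm(
  rows=[
    {"travel": [-0.101, 0, -0.099], "dr": [0, 0, 0]},
    {"travel": [-0.1, 0, -0.1], "dr": [0, 0, 0]},
    {"travel": [-0.1, 0, -0.1], "dr": [0, 0, 0]},
    {"travel": [-0.101, 0, -0.099], "dr": [0, 0, 0]},
    {"travel": [-0.1, 0, -0.1], "dr": [0, 0, 0]},
    {"travel": [-0.1, 0, -0.1], "dr": [0, 0, 0]},
    {"travel": [-0.1, 0, -0.1], "dr": [0, 0, 0]},
    {"travel": [-0.1, 0, -0.1], "dr": [0, 0, 0]},
  ],
)

```text
t: 15.0
ee_pos: [0.6036, 0.0397, 0.0514]
eef_rot: [3.14, -0.787, 0.276]
contact_force: [4.8, 0.3, 4.9]
gripper_width: 0.0237
finger_force: 30.0
```

```bash
python3 -c "
from h import *
p=wo(-95+13.4,0); go((*p,.0514),15.8)
print(st(env.read_state()['ee_pos']))
a=grab('top');b=grab('side')
cv2.imwrite('pics/c6.png',np.hstack([cv2.resize(a[170:320,220:350],None,fx=3,fy=3),cv2.resize(b[200:310,260:390],None,fx=3,fy=450/110)]))"
```

```text
t 15.0 pos [0.604 0.04  0.051] F [4.845 0.327 4.904] w 0.023740706031676814 ff 30.001609325408936 q [-0.242 -0.22   2.384  0.968  0.438  0.268]
d [-0.056 -0.015 -0.   ] travel units (target axes) [-1.642 -0.038 -1.641] turn units [ 0.013 -0.017 -0.001]
[-23.57   -0.959]
```

View pics/c6.png

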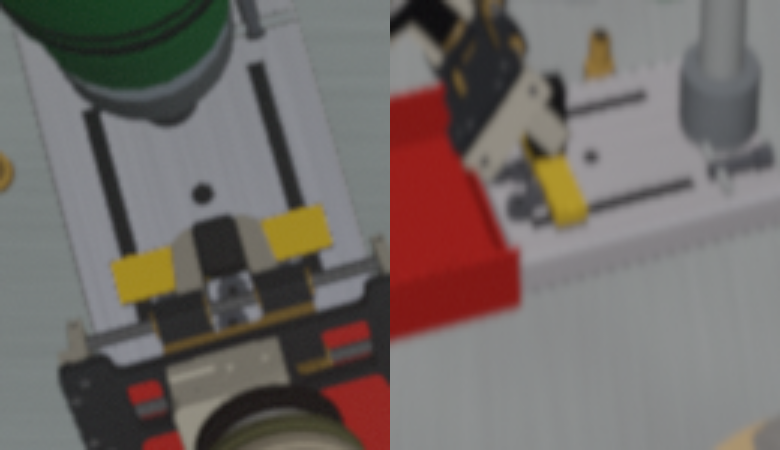

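All the chips are ahead of the blade. The dark dot at crop (203,193) is the bore mark at the stand's origin. I'll keep drawing.

Call:
move_arm(
  rows=[
    {"travel": [-0.101, 0, -0.099], "dr": [0, 0, 0]},
    {"travel": [-0.1, 0, -0.1], "dr": [0, 0, 0]},
    {"travel": [-0.1, 0, -0.1], "dr": [0, 0, 0]},
    {"travel": [-0.1, 0, -0.1], "dr": [0, 0, 0]},
    {"travel": [-0.101, 0, -0.099], "dr": [0, 0, 0]},
    {"travel": [-0.1, 0, -0.1], "dr": [0, 0, 0]},
    {"travel": [-0.1, 0, -0.1], "dr": [0, 0, 0]},
    {"travel": [-0.1, 0, -0.1], "dr": [0, 0, 0]},
  ],
)

```text
t: 15.9
ee_pos: [0.5764, 0.0319, 0.0514]
eef_rot: [3.14, -0.787, 0.275]
contact_force: [4.0, 1.0, 5.4]
gripper_width: 0.0239
finger_force: 30.0
```

Call:
move_arm(
  rows=[
    {"travel": [-0.1, 0, -0.1], "dr": [0, 0, 0]},
    {"travel": [-0.1, 0, -0.1], "dr": [0, 0, 0]},
    {"travel": [-0.1, 0, -0.1], "dr": [0, 0, 0]},
    {"travel": [-0.1, 0, -0.1], "dr": [0, 0, 0]},
    {"travel": [-0.1, 0, -0.1], "dr": [0, 0, 0]},
    {"travel": [-0.1, 0, -0.1], "dr": [0, 0, 0]},
    {"travel": [-0.1, 0, -0.1], "dr": [0, 0, 0]},
    {"travel": [-0.07, 0, -0.07], "dr": [0, 0, 0]},
  ],
)

```text
t: 16.7
ee_pos: [0.5595, 0.0238, 0.0513]
eef_rot: [-3.138, -0.781, 0.276]
contact_force: [2.0, 5.3, 7.4]
gripper_width: 0.0237
finger_force: 30.0
```

```bash
python3 -c "
from h import *
p=wo(-95+13.4,0); go((*p,.0514),15.8)
print(st(env.read_state()['ee_pos']))
a=grab('top');b=grab('side')
cv2.imwrite('pics/c7.png',np.hstack([cv2.resize(a[220:370,235:365],None,fx=3,fy=3),cv2.resize(b[200:310,240:370],None,fx=3,fy=450/110)]))"
```

```text
t 16.7 pos [0.56  0.024 0.051] F [2.001 5.331 7.406] w 0.023663947530913134 ff 30.01516878604889 q [-0.33  -0.375  2.497  0.927  0.53   0.258]
d [-0.012  0.001  0.   ] travel units (target axes) [-0.318 -0.169 -0.324] turn units [-0.04   0.043  0.004]
[-70.26   -4.226]
```

View pics/c7.png

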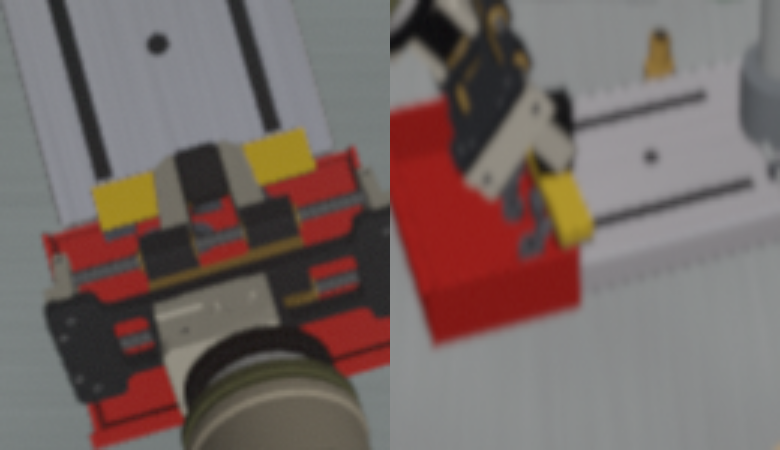

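The blade has reached the front edge and chips show in the tray at side px (281,248) and (288,256). Joint 3 is near its limit, so I'm checking by ray casting that nothing is left on the plate before I lift.

```bash
cat > chk.py <<'E'
from h import *
np.set_printoptions(precision=1,suppress=True)
def blobs(n,im,z,xr,yr,mask):
    H=cv2.findContours(mask,0,2)[0]
    for c in H:
        a=cv2.contourArea(c)
        if a<8: continue
        m=cv2.boundingRect(c); u,v=m[0]+m[2]/2-.5,m[1]+m[3]/2-.5
        s=st(plane(n,u,v,z))
        if xr[0]<s[0]<xr[1] and yr[0]<s[1]<yr[1]: print(n,'px',(u,v),'area',a,'size',m[2:],'stand',s)
def tray(n,im,z=.010):
    h=cv2.cvtColor(im,cv2.COLOR_BGR2HSV); blobs(n,im,z,(-215,-85),(-95,95),cv2.inRange(h,(0,0,20),(180,125,135)))
def plate_(n,im):
    g=cv2.cvtColor(im,cv2.COLOR_BGR2GRAY); blobs(n,im,.029,(-100,150),(-90,90),(g<100).astype('uint8')*255)
E
python3 - <<'E'
from chk import *
a=grab('top','t8.png');b=grab('side','s8.png')
for u,v in((274.3,297.7),(303.3,291.7)):
    print('top',[st(plane('top',u,v,z)) for z in(.033,.02,.012)])
for u,v in((280.7,247.7),(288.3,256.2)): print('side',[st(plane('side',u,v,z)) for z in(.033,.02,.012)])
print('tray side');tray('side',b);print('tray top');tray('top',a)
print('plate side');plate_('side',b)
# blade leading bottom edge estimate from yellow in top view (rear top edge z=.039)
h=cv2.inRange(cv2.cvtColor(a,cv2.COLOR_BGR2HSV),(20,120,80),(35,255,255)); h[:, :240]=0; h[:,360:]=0; h[:240]=0;h[310:]=0
p=np.argwhere(h)[:,::-1]; q=np.array([st(plane('top',*k,.039)) for k in p]); print('yellow stand range x',np.percentile(q[:,0],[1,99]),'y',np.percentile(q[:,1],[1,99]),len(q))
E
```

```text
top [array([-99.9,  52.1]), array([-99.2,  53.1]), array([-98.7,  53.6])]
top [array([-103.7,    0.3]), array([-103. ,    0.5]), array([-102.6,    0.6])]
side [array([-117.9,  -17.1]), array([-112.9,    1.1]), array([-109.8,   12.4])]
side [array([-110.8,  -56.7]), array([-105.7,  -39.1]), array([-102.5,  -28.2])]
tray side
side px (288.5, 254.0) area 76.0 size (12, 17) stand [-98.6 -16.8]
tray top
plate side
side px (333.5, 249.0) area 56.5 size (52, 11) stand [  3.1 -56.5]
side px (376.5, 239.5) area 58.5 size (22, 8) stand [119.1 -50.9]
side px (318.0, 227.0) area 100.0 size (53, 13) stand [-0.1 48.3]
side px (369.5, 226.5) area 285.5 size (26, 18) stand [126.2   9.8]
yellow stand range x [-133.5  -70.4] y [-67.6  59.3] 613
```

The blade's front face is at about x = -97 mm, past the edge and the lip, and nothing lies on the plate in front of it. I'll lift along tool +x (up and rearward, off the joint limit) and check with the view cleared.

Call:
move_arm(
  rows=[
    {"travel": [0.3, 0, 0], "dr": [0, 0, 0]},
    {"travel": [0.5, 0, 0], "dr": [0, 0, 0]},
    {"travel": [0.6, 0, 0], "dr": [0, 0, 0]},
    {"travel": [0.6, 0, 0], "dr": [0, 0, 0]},
    {"travel": [0.6, 0.3, 0], "dr": [0, 0, 0]},
    {"travel": [0.4, 0.6, 0], "dr": [0, 0, 0]},
    {"travel": [0, 0.8, 0], "dr": [0, 0, 0]},
    {"travel": [0, 0.8, 0], "dr": [0, 0, 0]},
  ],
)

```text
t: 17.7
ee_pos: [0.6263, -0.0219, 0.1009]
eef_rot: [-3.136, -0.776, 0.276]
contact_force: [-0.2, 0.4, -2.4]
gripper_width: 0.0241
finger_force: 30.0
```

Call:
move_arm(
  rows=[
    {"travel": [0, 0.9, 0], "dr": [0, 0, 0]},
    {"travel": [0, 0.9, 0], "dr": [0, 0, 0]},
    {"travel": [0, 0.9, 0], "dr": [0, 0, 0]},
    {"travel": [0, 0.9, 0], "dr": [0, 0, 0]},
    {"travel": [0, 0.9, 0], "dr": [0, 0, 0]},
    {"travel": [0, 0.9, 0], "dr": [0, 0, 0]},
    {"travel": [0, 0.9, 0], "dr": [0, 0, 0]},
    {"travel": [0, 0, 0], "dr": [0, 0, 0]},
  ],
)

```text
t: 18.5
ee_pos: [0.6701, -0.1757, 0.1007]
eef_rot: [-3.137, -0.777, 0.272]
contact_force: [-0.0, -0.6, -1.8]
gripper_width: 0.0238
finger_force: 30.0
```

```bash
python3 - <<'E'
from chk import *
a=grab('top','t9.png');b=grab('side','s9.png')
print('tray top');tray('top',a);print('tray side');tray('side',b)
print('plate top');plate_('top',a);print('plate side');plate_('side',b)
go((.60,-.24,.12),15.8)
E
```

```text
tray top
tray side
side px (244.0, 260.0) area 77.0 size (23, 49) stand [-207.5   -7.5]
plate top
top px (287.0, 234.0) area 31.5 size (7, 7) stand [3.9 0.6]
top px (315.0, 226.5) area 368.0 size (27, 74) stand [  3.2 -51.5]
plate side
side px (379.0, 239.0) area 49.5 size (17, 7) stand [125.9 -50.8]
side px (369.5, 226.5) area 283.5 size (26, 18) stand [126.2   9.8]
side px (295.0, 243.0) area 4855.5 size (129, 81) stand [-77.4  -2.9]
t 18.6 pos [ 0.669 -0.173  0.1  ] F [-0.872 -1.028 -1.832] w 0.023686683984591745 ff 29.999860525131226 q [-0.643  0.062  2.004  0.919  0.782  0.071]
d [-0.069 -0.067  0.02 ] travel units (target axes) [-1.846  1.818 -2.963] turn units [-0.049  0.082 -0.022]
```

The plate is clear; only the slots, bore and key show. The tray colour mask needs a more robust threshold to count the chips.

```bash
python3 - <<'E'
from chk import *
a=cv2.imread('pics/t9.png'); t0=cv2.imread('pics/top0.png')
d=a.astype(int)
m=np.zeros(a.shape[:2],'uint8'); cv2.fillPoly(m,[np.array([[352,270],[250,299],[267,368],[374,337]])],255)
r=(d[...,2]-d[...,1]); print(np.percentile(r[m>0],[1,5,10,50]))
# occlusion check & chips: low redness
k=((r<70)&(m>0)).astype('uint8')*255
for c in cv2.findContours(k,0,2)[0]:
    A=cv2.contourArea(c)
    if A>6: x,y,w,h=cv2.boundingRect(c); print(A,(x+w/2,y+h/2),(w,h),st(plane('top',x+w/2,y+h/2,.01)), a[y+h//2,x+w//2])
# rest of bench changed regions
e=cv2.absdiff(a,t0).max(2); e=cv2.morphologyEx((e>35).astype('uint8')*255,cv2.MORPH_OPEN,np.ones((2,2)))
for c in cv2.findContours(e,0,2)[0]:
    if cv2.contourArea(c)>12: print('chg',cv2.boundingRect(c))
E
```

```text
[  3.  31.  67. 110.]
13.5 (287.0, 330.5) (70, 65) [-161.2   47.4] [ 38  40 152]
105.0 (287.5, 302.0) (13, 12) [-112.5   33. ] [44 43 51]
73.0 (302.0, 299.5) (10, 11) [-115.3    6.7] [49 47 54]
44.0 (275.0, 297.0) (12, 8) [-97.7  52.2] [77 72 73]
39.5 (303.5, 288.5) (11, 7) [-97.   -1.3] [75 69 72]
167.0 (321.5, 289.0) (19, 16) [-106.8  -32.3] [74 69 72]
35.0 (355.0, 306.0) (30, 72) [-152.8  -81.8] [ 42  44 152]
chg (564, 419, 23, 61)
chg (283, 297, 11, 12)
chg (298, 295, 10, 10)
chg (271, 295, 10, 6)
chg (300, 287, 10, 6)
chg (313, 283, 19, 15)
chg (433, 274, 5, 8)
chg (271, 260, 13, 12)
chg (289, 251, 11, 11)
chg (309, 245, 12, 13)
chg (264, 231, 10, 12)
chg (301, 228, 11, 11)
chg (283, 226, 11, 8)
chg (382, 196, 217, 284)
```

Six chips are in the tray: four single blobs and one touching pair. The plate is clear. Next I'll set the scraper down on the bench.

Call:
move_arm(
  rows=[
    {"travel": [0, 0, 0], "dr": [-0.05, 0.08, -0.02]},
    {"travel": [-0.5, 0.45, -0.5], "dr": [0, 0, 0]},
    {"travel": [-0.5, 0.45, -0.5], "dr": [0, 0, 0]},
    {"travel": [-0.5, 0.45, -0.5], "dr": [0, 0, 0]},
    {"travel": [-0.5, 0.35, -0.5], "dr": [0, 0, 0]},
    {"travel": [-0.4, 0, -0.4], "dr": [0, 0, 0]},
    {"travel": [0, 0, 0], "dr": [0, 0, 0]},
    {"travel": [0, 0, 0], "dr": [0, 0, 0]},
  ],
)

```text
t: 19.4
ee_pos: [0.6005, -0.2368, 0.1021]
eef_rot: [3.139, -0.788, 0.278]
contact_force: [0.3, -0.6, -1.6]
gripper_width: 0.024
finger_force: 30.0
```

```bash
python3 -c "
from h import *
go((.598,-.236,.030),15.8)"
```

```text
t 19.4 pos [ 0.601 -0.237  0.102] F [ 0.282 -0.63  -1.634] w 0.023955074655650384 ff 29.999738931655884 q [-0.845  0.006  2.063  0.934  0.915 -0.089]
d [-0.003  0.001 -0.072] travel units (target axes) [-2.1   -0.059  1.977] turn units [ 0.014 -0.022  0.013]
```

Call:
move_arm(
  rows=[
    {"travel": [-0.5, 0, 0.5], "dr": [0.01, -0.02, 0.01]},
    {"travel": [-0.5, 0, 0.5], "dr": [0, 0, 0]},
    {"travel": [-0.5, 0, 0.5], "dr": [0, 0, 0]},
    {"travel": [-0.35, 0, 0.35], "dr": [0, 0, 0]},
    {"travel": [-0.16, 0, 0.16], "dr": [0, 0, 0]},
    {"travel": [-0.05, 0, 0.05], "dr": [0, 0, 0]},
    {"travel": [0, 0, 0], "dr": [0, 0, 0]},
    {"travel": [0, 0, 0], "dr": [0, 0, 0]},
  ],
)

```text
t: 20.2
ee_pos: [0.6013, -0.238, 0.0304]
eef_rot: [3.139, -0.786, 0.278]
contact_force: [0.3, 0.1, -1.9]
gripper_width: 0.0239
finger_force: 30.0
```

Call:
move_arm(
  rows=[
    {"travel": [-0.03, 0, 0.03], "dr": [0, 0, 0]},
    {"travel": [0, 0, 0], "dr": [0, 0, 0]},
    {"travel": [0, 0, 0], "dr": [0, 0, 0]},
    {"travel": [0, 0, 0], "dr": [0, 0, 0]},
    {"travel": [0, 0, 0], "dr": [0, 0, 0]},
    {"travel": [0, 0, 0], "dr": [0, 0, 0]},
    {"travel": [0, 0, 0], "dr": [0, 0, 0]},
    {"travel": [0, 0, 0], "dr": [0, 0, 0]},
  ],
)

```text
t: 21.0
ee_pos: [0.6008, -0.2378, 0.0284]
eef_rot: [3.14, -0.786, 0.277]
contact_force: [0.5, -0.1, -1.6]
gripper_width: 0.0235
finger_force: 30.0
```

Call:
move_arm(
  rows=[
    {"travel": [-0.04, 0, 0.04], "dr": [0, 0, 0]},
    {"travel": [-0.03, 0, 0.03], "dr": [0, 0, 0]},
    {"travel": [0, 0, 0], "dr": [0, 0, 0]},
    {"travel": [0, 0, 0], "dr": [0, 0, 0]},
    {"travel": [0, 0, 0], "dr": [0, 0, 0]},
    {"travel": [0, 0, 0], "dr": [0, 0, 0]},
    {"travel": [0, 0, 0], "dr": [0, 0, 0]},
    {"travel": [0, 0, 0], "dr": [0, 0, 0]},
  ],
)

```text
t: 21.8
ee_pos: [0.6011, -0.2379, 0.0264]
eef_rot: [3.14, -0.786, 0.277]
contact_force: [-1.2, 0.7, 5.6]
gripper_width: 0.0236
finger_force: 30.0
```

On the bench. Releasing and backing off along the tool axis.

Call:
move_arm(
  rows=[
    {"travel": [0, 0, 0], "dr": [0, 0, 0]},
    {"travel": [0, 0, 0], "dr": [0, 0, 0]},
    {"travel": [0, 0, 0], "dr": [0, 0, 0]},
    {"travel": [0, 0, 0], "dr": [0, 0, 0]},
    {"travel": [0, 0, 0], "dr": [0, 0, 0]},
    {"travel": [0, 0, 0], "dr": [0, 0, 0]},
    {"travel": [0, 0, 0], "dr": [0, 0, 0]},
    {"travel": [0, 0, 0], "dr": [0, 0, 0]},
  ],
  jaw=60,
)

```text
t: 22.6
ee_pos: [0.6008, -0.2377, 0.0259]
eef_rot: [3.14, -0.786, 0.277]
contact_force: [-0.1, -0.4, 0.6]
gripper_width: 0.0601
finger_force: 0.0
```

Call:
move_arm(
  rows=[
    {"travel": [0.3, 0, -0.3], "dr": [0, 0, 0]},
    {"travel": [0.6, 0, -0.6], "dr": [0, 0, 0]},
    {"travel": [0.6, 0, -0.6], "dr": [0, 0, 0]},
    {"travel": [0.6, 0, -0.6], "dr": [0, 0, 0]},
    {"travel": [0.6, 0, -0.6], "dr": [0, 0, 0]},
    {"travel": [0.6, 0.8, -0.6], "dr": [0, 0, 0]},
    {"travel": [0, 1, 0], "dr": [0, 0, 0]},
    {"travel": [0, 1, 0], "dr": [0, 0, 0]},
  ],
)

```text
t: 23.4
ee_pos: [0.6205, -0.3062, 0.1452]
eef_rot: [3.136, -0.787, 0.28]
contact_force: [-0.8, -0.5, -0.0]
gripper_width: 0.0599
finger_force: 0.0
```

Call:
move_arm(
  rows=[
    {"travel": [0, 1, -0.3], "dr": [0, 0, 0]},
    {"travel": [0, 1, -0.3], "dr": [0, 0, 0]},
    {"travel": [0, 1, -0.3], "dr": [0, 0, 0]},
    {"travel": [0, 1, -0.3], "dr": [0, 0, 0]},
    {"travel": [0, 1, -0.3], "dr": [0, 0, 0]},
    {"travel": [0, 1, -0.3], "dr": [0, 0, 0]},
    {"travel": [0, 0, 0], "dr": [0, 0, 0]},
    {"travel": [0, 0, 0], "dr": [0, 0, 0]},
  ],
)

```text
t: 24.2
ee_pos: [0.6298, -0.4582, 0.175]
eef_rot: [3.14, -0.785, 0.276]
contact_force: [0.1, 0.7, 0.0]
gripper_width: 0.0599
finger_force: 0.0
```

```bash
python3 - <<'E'
from chk import *
a=grab('top','t10.png');b=grab('side','s10.png')
for n,im,P in(('top',a,[[352,270],[250,299],[267,368],[374,337]]),('side',b,[[237,228],[283,222],[303,262],[300,275],[252,282]])):
    m=np.zeros(im.shape[:2],'uint8'); cv2.fillPoly(m,[np.array(P)],255); d=im.astype(int)
    k=(((d[...,2]-d[...,1])<60)&(m>0)).astype('uint8')*255
    for c in cv2.findContours(k,0,2)[0]:
        A=cv2.contourArea(c)
        if A>6: x,y,w,h=cv2.boundingRect(c); print(n,A,(x+w/2,y+h/2),(w,h),[st(plane(n,x+w/2,y+h/2,z)) for z in(.008,.02)])
print('plate');plate_('top',a);plate_('side',b)
for n,im,z in(('top',a,.014),('side',b,.014)):
    h=cv2.inRange(cv2.cvtColor(im,cv2.COLOR_BGR2HSV),(20,120,80),(35,255,255))
    for c in cv2.findContours(h,0,2)[0]:
        if cv2.contourArea(c)>30: r=cv2.minAreaRect(c); print(n,'yellow',np.round(r[0]),np.round(r[1]),plane(n,*r[0],z)*1000)
print(env.read_state()['ee_pos'],[proj(n,[.588,-.2415,.014]) for n in('top','side')])
E
```

```text
top 102.0 (287.5, 302.0) (13, 12) [array([-112.4,   33.1]), array([-112.9,   32.5])]
top 71.0 (302.0, 299.0) (10, 10) [array([-114.4,    6.5]), array([-114.9,    6.2])]
top 41.0 (275.0, 297.0) (12, 8) [array([-97.6,  52.4]), array([-98.3,  51.5])]
top 36.5 (304.0, 288.5) (10, 7) [array([-97.2,  -2.1]), array([-97.9,  -2.3])]
top 166.0 (321.5, 289.0) (19, 16) [array([-106.7,  -32.3]), array([-107.3,  -32.1])]
side 1921.0 (271.0, 252.5) (66, 61) [array([-136.6,    5.4]), array([-140.9,  -11.2])]
plate
top px (287.0, 234.0) area 32.5 size (7, 7) stand [3.9 0.6]
top px (315.0, 226.5) area 393.5 size (27, 74) stand [  3.2 -51.5]
side px (333.5, 249.0) area 51.5 size (52, 11) stand [  3.1 -56.5]
side px (379.0, 239.0) area 48.0 size (17, 7) stand [125.9 -50.8]
side px (319.5, 227.5) area 35.5 size (50, 10) stand [ 2.8 44.9]
side px (369.5, 226.5) area 262.0 size (26, 18) stand [126.2   9.8]
top yellow [426. 263.] [14. 30.] [ 578.8 -204.2   14. ]
top yellow [469. 250.] [14. 20.] [ 601.2 -283.5   14. ]
top yellow [217. 227.] [11. 12.] [644.9 178.6  14. ]
top yellow [385.  95.] [29.  7.] [ 902.1 -135.6   14. ]
side yellow [450. 276.] [ 5. 18.] [ 911.1 -106.    14. ]
[ 0.6 -0.5  0.2] [(np.float64(446.5058407335539), np.float64(257.588845656979)), (np.float64(315.5941147051312), np.float64(318.54930944032685))]
```

```bash
python3 -c "
from h import *
print(env.hand_in())"
```

```text
the job is handed in; nothing more can be done
None
```

I swept all six pieces into the red tray with the scraper lightly pressed (about 8 N), stood the scraper flat on the bench to the right of the stand, and handed the job in at about 24 s; the top camera showed the plate clear and the pieces in the tray (two touching, possibly one or two leaning on the low lip), but the arm blocked the side view of the tray.

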